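# Take the V-rest off the press bed

### The job

On the press bed two steel stops ride captive in T-tracks. Slide the one with the V-notch in its top along its track to the open end, lift it off there and stand it upright on its foot on the floor of the shallow tray. Leave the other stop, the one with the round knob, where it is.

Things in the scene. Friction and masses are not known exactly. Their poses are not given: they have to be found in the camera images.
- vrest: Steel stop, V-notch in its top, 0.35 kg or so, 76 mm tall. Origin: centre of its foot's underside; z up, y along its track (bed y). T-foot z 0-6 mm, 30 (x) by 34 (y) mm; neck z 6-18, 12 by 22; block z 18-48 and notched cheeks z 48-76, both 26 (x) by 48 (y), flat sides: grip near z 45. It starts in either track, at bed y -30 to +85 mm, and slides with light friction.
- knobstop: The other steel stop, in the other track: same foot, neck, block, origin and axes, but topped by a round knob 30 mm across; 76 mm tall. To be left where it is.
- bed: Fixed blue plate, x +-95, y -165 to +155 mm, 10 thick; origin under it. T-tracks along y at x = -55 and +55, from y -90 (open end) to +145 (closed). Slot floor z 10, 36 wide; lips z 19.5-25, gap 18: a foot has 3 mm side and 3.5 mm up play. Past the open end only the level plate: a stop at y about -130 is clear of the lips and lifts straight up. A nut 9 mm high lies between the tracks.
- tray: Shallow yellow open tray, loose, 0.9 kg, 230 (x) by 190 (y) mm, 35 mm high, walls and floor 5 mm thick. Origin: centre of its underside, z up. A bearing ring 42 mm across, 12 mm tall, lies in its +x +y corner, near x 75, y 55 mm; the rest of the floor is free, e.g. around x -25, y -10 mm. The V-notched stop may stand anywhere on the floor, at any yaw.
Things that resemble listed ones, but are neither listed nor needed, are in the scene too. What is shaped like the vrest but green, orange or purple is not meant.

How it is judged:
On the way:
1. the V-notched stop has been slid past the open end of its track, its foot clear of the lips, still low over the bed plate (y of vrest in the frame of bed between -0.2 and -0.105 m and z of vrest in the frame of bed below 0.03 m), for 0.02 s.
At the end, for the whole second after the job is handed in: the V-notched stop stands on its foot on the tray's floor, inside the walls, at most 10 degrees from upright and at rest (its foot no more than about 7 mm above the floor); the tray lies level and at rest; the knobbed stop is within 20 mm of where it started (x of vrest in the frame of tray between -0.11 and 0.11 m and y of vrest in the frame of tray between -0.09 and 0.09 m and z of vrest in the frame of tray below 0.012 m and angle between vrest's own z axis and vertical below 0.17 rad and angle between tray's own z axis and vertical below 0.1 rad and distance of knobstop from where it was at the start of the episode below 0.02 m and linear speed of each of vrest, tray below 0.02 m/s); the robot touches nothing.
It fails at once if the knobbed stop is pushed more than 30 mm from where it started (distance of knobstop from where it was at the start of the episode above 0.03 m).
It also fails if it takes over 45 s, if anything falls off the work surface, if the arm or the gripper's body presses on something with over 40 N, if the wrist force passes 120 N, or if a joint passes its speed limit or range.

### The arm

A 6-joint arm with a two-finger parallel gripper is mounted at the origin on the work surface. World frame = base frame: x ahead of the robot, y to its left, z up, the work surface at z = 0. Lengths are in m, angles in rad, forces in N, time in s.
With the tool pointing down it reaches from about 0.25 to 0.775 m from the base axis. Payload 4 kg.
Tool frame: the origin (TCP) lies at the very end of the fingers, on their centre line; the grasp point (between the pads) lies 19 mm behind it; z points along the fingers, y is the line along which they close (so a half turn about z gives the same grasp; the last joint's range is limited). The gripper opens to 85 mm and grips with 20 to 120 N. Pads are 22 mm wide; open, the fingers measure 114 mm over their backs; the gripper's body (76 mm by 85 mm) begins 54 mm behind the grasp point. The pads swing forward as they close: fully open they stand 13 mm farther back than shut.
Start: joints at [1.072, 0.087, 1.371, -0, 1.684, -0.103], TCP at [0.212, 0.507, 0.231] pointing down, gripper open.
Joint ranges: [-3.1, 3.1], [-0.76, 2.03], [0.27, 2.55], [-1.08, 4.22], [0.17, 2.65], [-2.57, 2.57]. Speed limits (rad/s): [2.79, 2.79, 3.14, 3.14, 3.14, 3.14].

### API

Orientations are given as a unit quaternion [w, x, y, z].
In Python, from plant import status, optics, sign_off gives the robot as it stands.
- The arm moves only by the tool servo_tool, never from a script. Its argument "targets" is a list of rows, each a list of 7 numbers: the shift along the world's x, y, z in units of 40 mm (1.0 is 40 mm), then the turn, a rotation vector about the world's x, y, z in units of 5 degrees (1.0 is 5 degrees), then the closure, from -1 (fully open) to 1 (shut). A call has 1 to 12 rows; each row is the pose to reach, as a shift and turn from the pose commanded when the call began; what a row does not reach only later rows make up. A row lasts 1/8 s, in which the tool goes at most 62.5 mm and 10.7 degrees, less where a joint would pass 70% of its speed; a pose out of reach is approached as far as the arm can. A call with a gripper value outside its range is refused whole. The fingers move at their own pace and stop on an object; "grip_force" is the grip in N (left out, the last holds). Time passes only in rows, so rows that repeat a pose let the fingers close. It gives the time, the measured TCP pose, the force, the opening and the grip force at its end, in the units of the state.
- status.read_state(): the state, without advancing time (a new reading comes with each control period).
- optics.read_camera(name): name is "scene" or "top" or "wrist"; returns a dict with "image" (480x640x3 uint8, red, green, blue), "depth" (480x640 float32, m along the optical axis (not along the pixel's ray), 0 where there is no reading), "mtx" (3x3 intrinsics, pixels), "extrinsics" (4x4, takes a point from world to camera coordinates). Camera axes: x right, y up, looking along -z (the intrinsics and any distortion apply to the point x, -y, -z); pixel columns grow to the right and rows downward; lengths in m; the calibration is good to about 2 mm. A picture is of the moment at which its call begins.
- sign_off(): hands the job in; it is judged then, once.
The state is a dict: "time": time; "joints": joint angles; "dq": joint speeds; "joint_torque": joint torques, N m; "position": TCP position; "tcp_rot": TCP orientation; "force": force on the tool from outside, world axes, zero at the start; "torque": the same for the moment, N m; "opening": opening from 0.0 (shut) to 1.0 (fully open); "grip_force": force on a finger pad.
Only numpy, scipy, OpenCV 4.12 (cv2) and the standard library are available. Lean on these libraries where they do the work, as an engineer would, in place of code of your own. Each camera call takes 0.05 s, during which the arm holds its last target. There are 200 camera calls.

## Working session

There is one attempt and no reset: what is moved stays moved. The work goes in short steps, Python scripts to look and compute and a tool call to move; the robot and the scene stay as the last step left them, time stands still between calls to the robot, and variables do not carry over. Pictures are saved under pics/ and viewed, at most 10 in all, crops included, and the job is handed in when it is done.

Besides the shell and the picture viewer there is one more tool, called after "Call:" by a JSON object that holds its "method" and its "body". servo_tool: Moves the arm, as the interface text tells. Its arguments: {"type":"object","properties":{"targets":{"type":"array","items":{"type":"array","items":{"type":"number"}}},"grip_force":{"type":"number"}},"required":["targets"]}

```bash
mkdir -p pics; cat > h.py <<'E'
import numpy as np, cv2
from plant import status, optics, sign_off
def cam(n):
    c=optics.read_camera(n); np.savez('/tmp/%s.npz'%n,**c); return c
def load(n): return dict(np.load('/tmp/%s.npz'%n))
def pts(c):
    d=c['depth'];K=c['mtx'];v,u=np.mgrid[:d.shape[0],:d.shape[1]]
    p=np.stack([(u-K[0,2])/K[0,0]*d,-(v-K[1,2])/K[1,1]*d,-d],-1)
    E=c['extrinsics'];return (p-E[:3,3])@E[:3,:3]
def save(n,im): cv2.imwrite('pics/'+n,cv2.cvtColor(im,cv2.COLOR_RGB2BGR))
E
python3 - <<'E'
from h import *
for n in('top','scene'):
    c=cam(n); save(n+'0.png',c['image']); print(c['mtx'],c['extrinsics'],[k for k in c])
print(status.read_state())
E
```

```text
[[603.53693182   0.         325.93378047]
 [  0.         603.53693182 242.43095019]
 [  0.           0.           1.        ]] [[ 0.00774266 -0.99995153 -0.00608196  0.04900824]
 [ 0.99773199  0.0073185   0.06691277 -0.56704476]
 [-0.06686502 -0.00658625  0.99774029 -1.10703109]
 [ 0.          0.          0.          1.        ]] ['image', 'depth', 'mtx', 'extrinsics']
[[473.81928309   0.         315.64797489]
 [  0.         473.81928309 235.65417007]
 [  0.           0.           1.        ]] [[ 0.25897542  0.96579464 -0.01313212 -0.18162977]
 [-0.78371733  0.21805974  0.58158154  0.40172012]
 [ 0.56455192 -0.14032345  0.81338211 -1.47395958]
 [ 0.          0.          0.          1.        ]] ['image', 'depth', 'mtx', 'extrinsics']
{'time': 0.1, 'joints': array([ 1.07189072e+00,  8.79222582e-02,  1.37215472e+00, -1.76072797e-05,
        1.68358771e+00, -1.03094383e-01]), 'dq': array([ 0.00062499, -0.00016159, -0.0034786 , -0.00118046,  0.00188884,
       -0.00068381]), 'joint_torque': array([ 2.15664884e-03, -3.53014255e+01, -3.14219105e+01, -2.29497327e-04,
        7.94061169e-03, -4.01868704e-05]), 'position': array([0.2118424 , 0.50706872, 0.2302075 ]), 'tcp_rot': array([-2.98797526e-04,  1.96617114e-01,  9.80479799e-01, -9.92029921e-04]), 'force': array([-0.59623263,  0.58726178,  0.36476043]), 'torque': array([-0.01445092,  0.02656503, -0.00632559]), 'grip_force': 0.0, 'opening': 1.005600483509274}
```

View pics/top0.png

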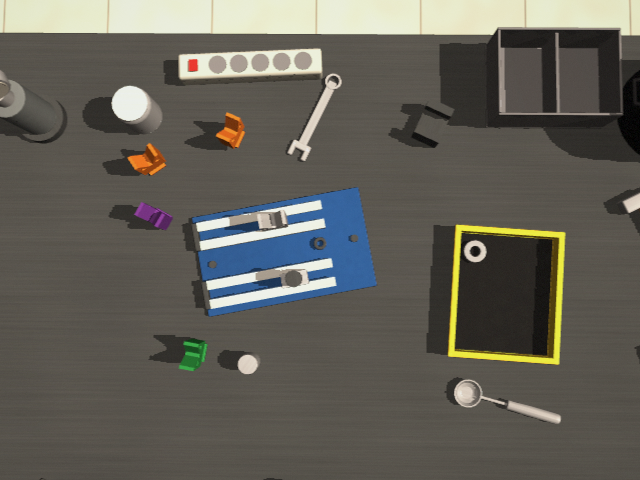

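View pics/scene0.png

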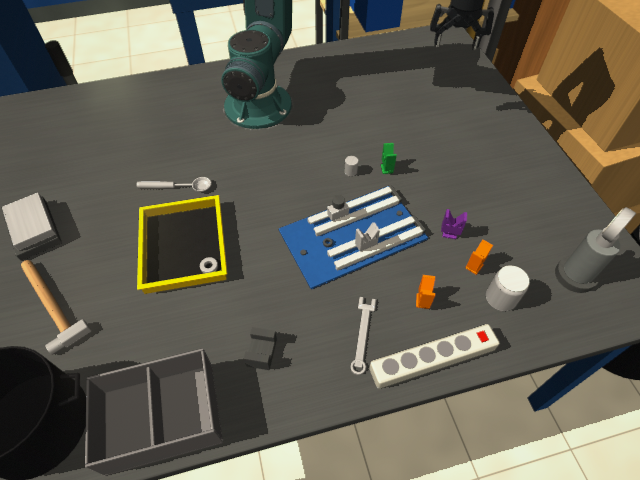

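The top view shows two grey stops on the blue bed. The one at top (272,220) / scene (367,237) has a notch, and the one at top (294,278) / scene (338,208) has a round knob. The green (193,355), purple (153,215) and orange (232,130), (147,160) shapes are decoys by colour, and the dark block at (432,125) isn't in a track. So the candidate is the stop at (272,220), which I'll confirm in a crop.

```bash
python3 - <<'E'
from h import *
s=load('scene');save('crop.png',cv2.resize(s['image'][170:290,270:430],None,fx=5,fy=5,interpolation=cv2.INTER_CUBIC))
c=load('top');P=pts(c);im=c['image'];hsv=cv2.cvtColor(im,cv2.COLOR_RGB2HSV)
def rect(m,name):
    q=P[m][:,:2].astype(np.float32); r=cv2.minAreaRect(q*1000); print(name,len(q),r,'z',np.median(P[m][:,2]));return r
bl=(cv2.inRange(hsv,(100,120,40),(125,255,255))>0)&(c['depth']>0)
w=np.zeros_like(bl);w[180:330,180:390]=1
rect(bl&w&(abs(P[...,2]-.01)<.008),'bed')
ye=(cv2.inRange(hsv,(22,120,100),(35,255,255))>0)
w2=np.zeros_like(bl);w2[210:380,430:580]=1
rect(ye&w2&(abs(P[...,2]-.035)<.006),'tray rim')
for n,(a,b,x,y) in dict(v=(195,240,240,300),k=(255,300,260,320)).items():
    w3=np.zeros_like(bl);w3[a:b,x:y]=1
    for lo,hi in((.05,.1),(.065,.1)):
        rect(w3&(P[...,2]>lo)&(P[...,2]<hi),n)
w4=np.zeros_like(bl);w4[180:330,180:390]=1
wh=w4&(hsv[...,1]<40)&(hsv[...,2]>170)&(abs(P[...,2]-.025)<.006)
n,l,st,ce=cv2.connectedComponentsWithStats(wh.astype(np.uint8))
for i in range(1,n):
    if st[i,4]>150: rect(l==i,'lip')
E
```

```text
bed 10714 ((550.7501220703125, 133.38153076171875), (189.66571044921875, 319.8291320800781), 10.90633773803711) z 0.010381098769190335
tray rim 2758 ((474.2923278808594, -276.81146240234375), (203.11187744140625, 242.13858032226562), 86.26581573486328) z 0.03511605822731491
v 445 ((603.187744140625, 150.20401000976562), (26.491018295288086, 48.27140426635742), 10.214645385742188) z 0.07378836950258634
v 316 ((603.1990356445312, 150.2096405029297), (26.488834381103516, 48.27222442626953), 10.176849365234375) z 0.08067946018769645
k 400 ((499.2204895019531, 110.91755676269531), (28.700212478637695, 48.409236907958984), 6.710045337677002) z 0.08310189737291762
k 228 ((499.4665832519531, 109.96135711669922), (28.059001922607422, 28.04458999633789), 0.21652692556381226) z 0.08609634706141539
lip 388 ((627.1641235351562, 119.6766357421875), (17.37105369567871, 112.54362487792969), 11.292664527893066) z 0.025496043511855495
lip 300 ((599.2984619140625, 263.5086364746094), (17.459272384643555, 62.45768737792969), 10.913924217224121) z 0.025312043430758754
lip 1082 ((581.1448974609375, 172.82894897460938), (17.549074172973633, 234.380615234375), 10.869195938110352) z 0.025407387014783893
lip 344 ((519.8750610351562, 94.75967407226562), (16.764875411987305, 104.3318099975586), 10.780635833740234) z 0.02532590735250332
lip 459 ((494.4462585449219, 226.5861053466797), (16.88282012939453, 96.72685241699219), 10.929759979248047) z 0.025321774779774476
lip 1089 ((473.1618347167969, 151.8700714111328), (16.927104949951172, 234.31655883789062), 10.924356460571289) z 0.025499140437687383
```

View pics/crop.png

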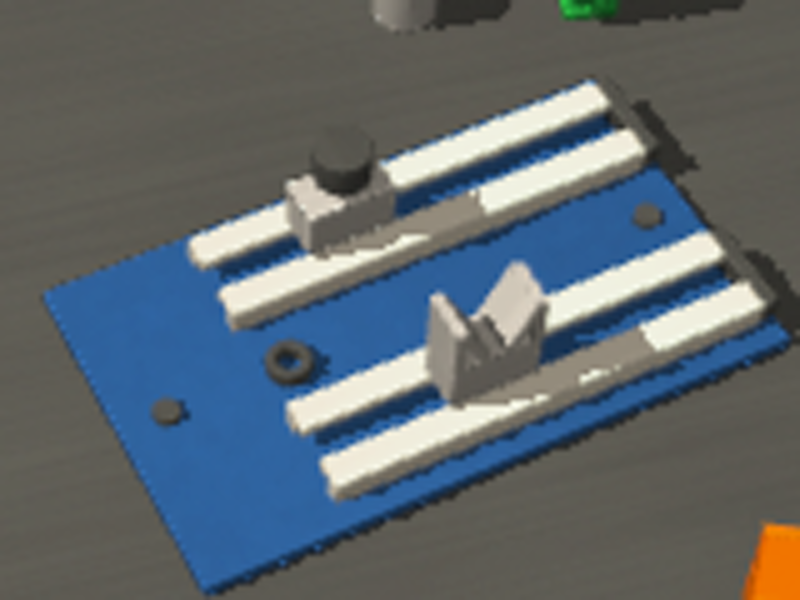

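The crop confirms it: the grey stop at crop (485,335), which is top (272,220), has the V-notch, and the other has the dark round knob. I'll go above the V-notched one now.

Call:
{"method": "servo_tool", "body": {"targets": [[1.0,-0.9,-0.1,0,0,-1.2,-1],[2,-1.8,-0.2,0,0,-2.4,-1],[3,-2.7,-0.3,0,0,-3.6,-1],[4,-3.6,-0.4,0,0,-4.8,-1],[5,-4.5,-0.5,0,0,-6,-1],[6,-5.4,-0.6,0,0,-7.2,-1],[7,-6.3,-0.7,0,0,-8.4,-1],[8,-7.2,-0.8,0,0,-9.6,-1],[9,-8.1,-0.8,0,0,-10.8,-1],[9.78,-8.92,-0.8,0,0,-11.28,-1],[9.78,-8.92,-0.8,0,0,-11.28,-1],[9.78,-8.92,-0.8,0,0,-11.28,-1]]}}

```text
time: 1.6
position: [0.6027, 0.1509, 0.1986]
tcp_rot: [-0.001, 0.637, 0.771, -0.0]
force: [-0.1, -0.8, 0.3]
opening: 0.998
grip_force: 0.0
```

```bash
python3 - <<'E'
from h import *
c=cam('wrist');save('w1.png',c['image']);P=pts(c);z=P[...,2]
m=(z>.06)&(z<.1)&(abs(P[...,0]-.603)<.05)&(abs(P[...,1]-.15)<.05)
print(m.sum(),cv2.minAreaRect((P[m][:,:2]*1000).astype(np.float32)))
E
```

```text
2354 ((601.9306030273438, 151.00682067871094), (25.959999084472656, 48.50336837768555), 10.86823558807373)
```

View pics/w1.png

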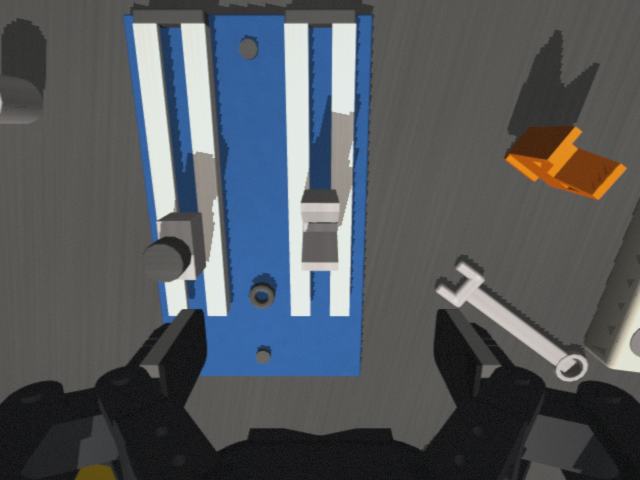

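The wrist view shows the notched stop at (320,230), centred between the fingers, and measured within 1 mm of the tool. I'll descend and grip lightly.

Call:
{"method": "servo_tool", "body": {"targets": [[0,0,-0.8,0,0,0,-1],[0,0,-1.6,0,0,0,-1],[0,0,-2.4,0,0,0,-1],[0,0,-3.2,0,0,0,-1],[0,0,-3.7,0,0,0,-1],[0,0,-4.05,0,0,0,-1],[0,0,-4.05,0,0,0,-1]]}}

```text
time: 2.52
position: [0.6026, 0.151, 0.0367]
tcp_rot: [-0.0, 0.636, 0.771, -0.001]
force: [-0.7, 0.2, -0.3]
opening: 1.002
grip_force: 0.0
```

Call:
{"method": "servo_tool", "body": {"targets": [[0,0,0,0,0,0,1],[0,0,0,0,0,0,1],[0,0,0,0,0,0,1],[0,0,0,0,0,0,1],[0,0,0,0,0,0,1],[0,0,0,0,0,0,1],[0,0,0,0,0,0,1],[0,0,0,0,0,0,1]], "grip_force": 50}}

```text
time: 3.52
position: [0.6036, 0.1507, 0.0382]
tcp_rot: [0.0, 0.637, 0.771, 0.0]
force: [-1.0, -0.6, 5.2]
opening: 0.3
grip_force: 50.0
```

Call:
{"method": "servo_tool", "body": {"targets": [[0,0,0.03,0,0,0,1],[0.06,-0.3,0.03,0,0,0,1],[0.12,-0.6,0.03,0,0,0,1],[0.17,-0.9,0.03,0,0,0,1]]}}

```text
time: 4.03
position: [0.6101, 0.1137, 0.0382]
tcp_rot: [-0.0, 0.637, 0.771, -0.0]
force: [-0.7, 1.0, 0.8]
opening: 0.296
grip_force: 49.7
```

Call:
{"method": "servo_tool", "body": {"targets": [[0.06,-0.3,0,0,0,0,1],[0.12,-0.6,0,0,0,0,1],[0.17,-0.9,0,0,0,0,1],[0.23,-1.2,0,0,0,0,1],[0.29,-1.5,0,0,0,0,1],[0.35,-1.8,0,0,0,0,1],[0.41,-2.1,0,0,0,0,1],[0.46,-2.4,0,0,0,0,1],[0.46,-2.4,0,0,0,0,1],[0.46,-2.4,0,0,0,0,1]]}}

```text
time: 5.28
position: [0.6283, 0.0187, 0.0383]
tcp_rot: [-0.0, 0.637, 0.771, -0.0]
force: [-0.5, 0.1, -2.3]
opening: 0.292
grip_force: 49.1
```

```bash
python3 - <<'E'
from h import *
c=cam('scene');save('s1.png',cv2.resize(c['image'][150:300,240:440],None,fx=4,fy=4))
E
```

```text
(no output)
```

View pics/s1.png

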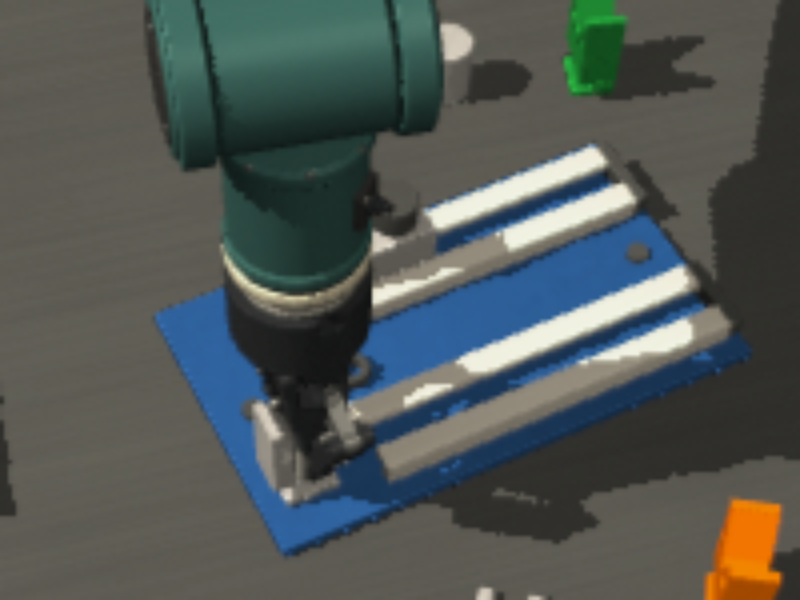

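The stop, at crop (300,450), is past the lips, upright and firmly held. I'll lift it and carry it over the tray.

Call:
{"method": "servo_tool", "body": {"targets": [[0,0,0.5,0,0,0,1],[0,0,1.2,0,0,0,1],[0,0,2.0,0,0,0,1],[-0.4,-0.7,2.2,0,0,0,1],[-1,-1.7,2.2,0,0,0,1],[-1.6,-2.7,2.2,0,0,0,1],[-2.2,-3.7,2.2,0,0,0,1],[-2.8,-4.7,2.2,0,0,0,1],[-3.4,-5.7,2.2,0,0,0,1],[-4.0,-6.7,2.2,0,0,0,1],[-4.4,-7.4,2.2,0,0,0,1],[-4.5,-7.6,2.2,0,0,0,1]]}}

```text
time: 6.82
position: [0.4481, -0.2869, 0.1284]
tcp_rot: [0.001, 0.637, 0.77, 0.0]
force: [1.0, 0.5, -1.9]
opening: 0.29
grip_force: 49.7
```

```bash
python3 - <<'E'
from h import *
c=cam('scene');save('s2.png',cv2.resize(c['image'][130:310,100:340],None,fx=3.3,fy=3.3))
P=pts(c);m=(abs(P[...,0]-.45)<.1)&(abs(P[...,1]+.285)<.06)
print(status.read_state()['position'])
E
```

```text
[ 0.44810803 -0.28697487  0.12807969]
```

View pics/s2.png

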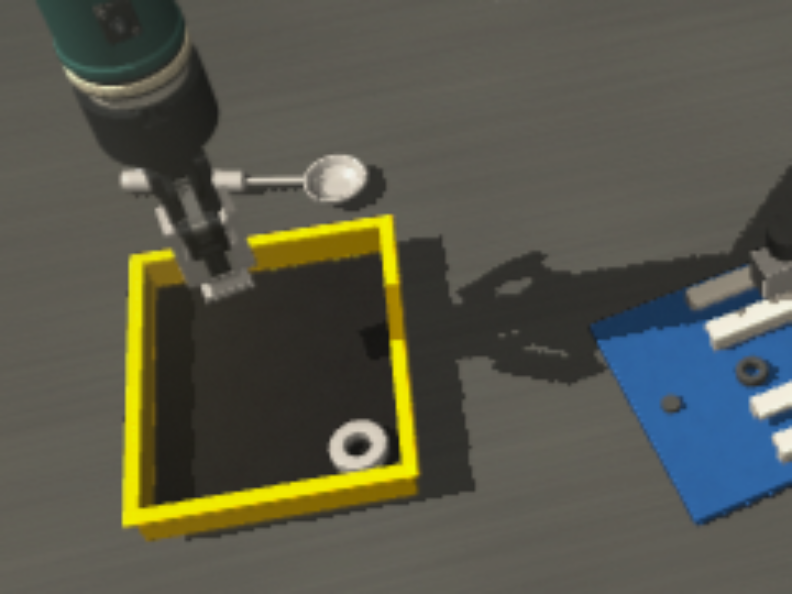

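The stop hangs level at crop (215,250) over the free part of the tray, with the ring at (358,445) clear of it. I'll lower it, slowly at the end.

Call:
{"method": "servo_tool", "body": {"targets": [[0,0,-0.6,0,0,0,1],[0,0,-1.2,0,0,0,1],[0,0,-1.8,0,0,0,1],[0,0,-2.1,0,0,0,1],[0,0,-2.2,0,0,0,1],[0,0,-2.3,0,0,0,1],[0,0,-2.33,0,0,0,1],[0,0,-2.33,0,0,0,1]]}}

```text
time: 7.88
position: [0.4487, -0.2856, 0.0339]
tcp_rot: [0.001, 0.637, 0.771, 0.0]
force: [-0.9, 0.2, -3.0]
opening: 0.292
grip_force: 49.6
```

Call:
{"method": "servo_tool", "body": {"targets": [[0,0,-0.03,0,0,0,1],[0,0,-0.03,0,0,0,1]]}}

```text
time: 8.12
position: [0.4488, -0.2857, 0.0332]
tcp_rot: [0.001, 0.637, 0.771, 0.0]
force: [-1.0, 0.9, 2.4]
opening: 0.292
grip_force: 50.1
```

Call:
{"method": "servo_tool", "body": {"targets": [[0,0,0,0,0,0,0.3],[0,0,0,0,0,0,0.1],[0,0,0,0,0,0,-0.3],[0,0,0,0,0,0,-0.6],[0,0,0,0,0,0,-0.6],[0,0,0.4,0,0,0,-0.6],[0,0,1,0,0,0,-0.6],[0,0,2,0,0,0,-0.6],[0,0,3,0,0,0,-0.6],[0,0,4,0,0,0,-0.6],[0,1.0,4.5,0,0,0,-0.6],[0,1.0,4.5,0,0,0,-0.6]]}}

```text
time: 9.62
position: [0.4497, -0.2445, 0.2164]
tcp_rot: [0.004, 0.636, 0.772, 0.001]
force: [0.4, 0.1, -0.2]
opening: 0.8
grip_force: 0.0
```

```bash
python3 - <<'E'
from h import *
c=cam('scene');save('s3.png',cv2.resize(c['image'][130:310,100:400],None,fx=2.6,fy=2.6))
w=cam('wrist');P=pts(w);m=(abs(P[...,0]-.449)<.06)&(abs(P[...,1]+.286)<.06)&(P[...,2]>.05)&(P[...,2]<.1)
print(cv2.minAreaRect((P[m][:,:2]*1000).astype(np.float32)),P[m][:,2].max())
print(status.read_state()['position'])
E
```

```text
((448.1205139160156, -285.1650390625), (25.977468490600586, 49.46379852294922), 10.918191909790039) 0.08361617267502827
[ 0.44856111 -0.24541382  0.21303993]
```

View pics/s3.png

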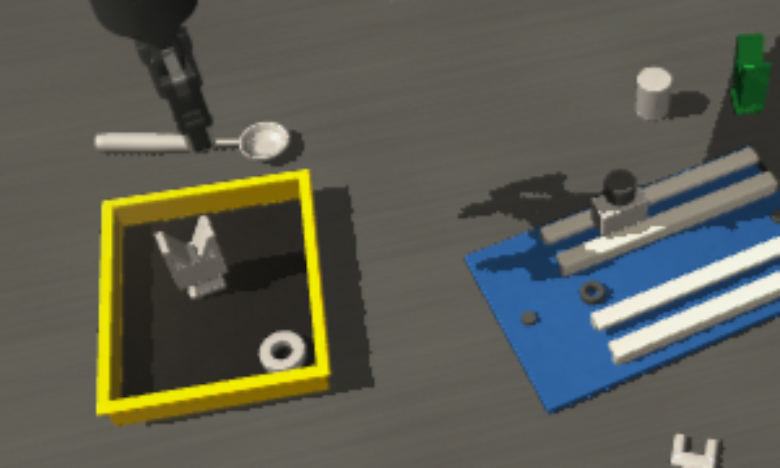

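The V-notched stop stands upright in the tray at crop (195,255), with its top near z 0.082 m. The knobbed stop is still in its track at (620,205), and the arm is clear of everything.

```bash
python3 -c "
from h import *
print(sign_off())"
```

```text
the job is handed in; nothing more can be done
None
```

The V-notched stop was slid off its track's open end and now stands upright on the tray floor; the knobbed stop was not touched, and the job is handed in (sign-off returned no verdict).

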